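# Spin the pot-inspection turntable and stop it at the pointer

## Robot

A 7-joint arm with a two-finger parallel gripper is mounted at the origin on the work surface. World frame = base frame: x ahead of the robot, y to its left, z up, the work surface at z = 0. Lengths are in mm, angles in rad, forces in N, time in s.
With the tool pointing down it reaches from about 400 to 875 mm from the base axis. Payload 19.3 kg.
Tool frame: the origin (TCP) lies at the very end of the fingers, on their centre line; the grasp point (between the pads) lies 19 mm behind it; z points along the fingers, y is the line along which they close (so a half turn about z gives the same grasp; the last joint's range is limited). The gripper opens to 85 mm and grips with 20 to 120 N. Pads are 22 mm wide; open, the fingers measure 114 mm over their backs; the gripper's body (76 mm by 85 mm) begins 54 mm behind the grasp point. The pads swing forward as they close: fully open they stand 13 mm farther back than shut.
Start: joints at [1.069, 0.521, -0.036, 1.599, 0.021, 1.021, -0.113], TCP at [261.539, -567.637, 231.291] pointing down, gripper open.
Joint ranges: [-2.91, 2.91], [-0.3, 2.13], [-1.5, 1.42], [0.17, 2.43], [-1.26, 4.41], [0.16, 1.93], [-2.52, 2.52]. Speed limits (rad/s): [1.89, 1.89, 2.39, 2.39, 3.01, 3.01, 3.01].

## Interface

Orientations are given as a rotation vector (axis times angle).
In Python, from bench import readout, viewer, ticket, spotter gives the robot as it stands. The module is installed in compiled form; this text tells all that it offers.
- The arm moves only by the tool drive_tool, never from a script. Its argument "series" is text: rows parted by semicolons, each of 7 numbers parted by spaces: the closure, from 0 (fully open) to 1 (shut), then the shift along the tool's x, y, z in cm, then the turn, a rotation vector about the tool's x, y, z in degrees. A call has exactly 10 rows; each row shifts and turns the commanded pose from where the row before left it, along the tool's axes as they then stand; what a row does not reach is not made up. A row lasts 1/8 s, in which the tool goes at most 62.5 mm and 10.7 degrees, less where a joint would pass 70% of its speed; a pose out of reach is approached as far as the arm can. A call with a gripper value outside its range is refused whole. The fingers move at their own pace and stop on an object; "grip_force" is the grip in N (left out, the last holds). Time passes only in rows, so rows that do not move let the fingers close, or fill a call up. It gives the time, the measured TCP pose, the force and the opening at its end, in the units of the state.
- readout.get_obs(): the state, without advancing time (a new reading comes with each control period).
- viewer.camera(name): name is "side" or "top" or "wrist"; returns the picture (384x512x3 uint8, blue, green, red); there is no depth.
- viewer.camera_params(name): a dict with "mtx" (3x3 intrinsics, pixels), "k1" (the pictures are not rectified: a ray, as slopes to the right and down, at radius r is drawn at 1 + k1 r^2 times it, then the intrinsics apply), "rvec" (rotation vector, rad) and "tvec" (3), from world to camera coordinates, as OpenCV has them; the wrist camera has in their place "T_tool_cam" (4x4, takes a point from camera to tool coordinates, whose origin is the TCP and whose axes are the flange's). Camera axes: x right, y down, z forward; pixel columns grow to the right and rows downward; lengths in mm; the calibration is good to about 2 mm. A picture is of the moment at which its call begins: read the wrist's pose just before it. camera_params takes no time and is no camera call.
- ticket.job_done(): hands the job in, once; it reports no verdict.
Trained networks look in the newest picture that a camera, given by its name, has taken for a name from the list of things; names that differ only in an ending like _2 or _b are one class to them, and where a whole thing is asked for, a point or a joint stands for the part that bears it (a point fixed in the world has none). Each returns a list of dicts, best first, with "p" (0 to 1); they miss things now and then, are a little off and sometimes report something else, mostly with a low value. They report only what shows in the picture. A call takes as long as a camera call. They do not tell look-alikes from the thing itself.
- spotter.search_frame(camera, name): "box" ([left, top, right, bottom] in pixels, round what is visible of it).
- spotter.masks_of(camera, name): "region" (384x512 bool, what is visible of it) and "box" ([left, top, right, bottom] in pixels, round what is visible of it).
The state is a dict: "time": time; "joints": joint angles; "qvel": joint speeds; "joint_efforts": joint torques, N m; "eef_pos": TCP position; "tool_rot": TCP orientation; "force": force on the tool from outside, world axes, zero at the start; "moment": the same for the moment, N m; "gripper_width": opening from 0.0 (shut) to 1.0 (fully open).
Only numpy, scipy, OpenCV 4.12 (cv2) and the standard library are available. Lean on these libraries where they do the work, as an engineer would, in place of code of your own. Each camera call takes 0.05 s, during which the arm holds its last target. There are 200 camera calls.

## Task

Look the clay pan over on its turntable: with a fingertip, flick the peg so that the turntable runs round freely, counter-clockwise seen from above, and let it carry its peg past the pointer once. On the second or a later pass, brake the still turning disc with a fingertip so that it stops with the peg at the pointer, and finish holding it there with the fingertip pressed lightly on it; once past the pointer it may come to rest nowhere else, so do not push it into place afterwards. Do not lift or shift the pan, and leave everything else on the bench alone.

Things in the scene. Friction and masses are not known exactly. Their poses are not given: they have to be found in the camera images.
- stand: fixed dark foot of the turntable; origin on the bench under the turntable's axis, z up; its +x axis points from the axis to the pointer. The pointer is an upright bracket, 24 mm wide, 62 mm high, standing outside the rim 176 to 188 mm from the axis, level with the disc's top, with a small spike aimed inward at the rim
- turntable (a joint): angle of the disc about its upright axis, rad, growing counter-clockwise seen from above and counting on over whole turns; the peg is at the pointer at 0, 2 pi, 4 pi.. It starts at rest between 1.8 and 4.5: first pass at 2 pi, second at 4 pi. The bearing is almost free: let go at 1 rad/s it runs about 10 rad, at 2 rad/s about 25. A fingertip pressing on the 1.2 kg disc with a few N stops it at once
- hub (a point): centre of the turntable's flat top, 62 mm above the bench. The dark steel disc is 300 mm across and 8 mm thick. Its outer band, between 95 and 150 mm from the axis, is bare and flat except for a thin pale line that runs from the peg to the rim; a fingertip can rest there while the peg passes inside it. The bearing sits on rubber: the disc gives way downward about 1 mm for each 8 N, 6 mm at most
- peg_top (a point): centre of the top of the one steel peg that stands up from the turntable: 16 mm across, 36 mm tall (62 to 98 mm above the bench), 85 mm from the axis, fixed to the disc and turning with it
- mark (a point): where peg_top is when the peg stands exactly at the pointer: 85 mm from the axis towards the pointer, 98 mm above the bench. The peg is at the pointer when it stands within about its own width (20 mm) of this point, seen from above
- pan_center (a point): centre, half-way up, of the loose shallow clay pan that stands in the middle of the turntable and turns with it: 95 mm across at the rim, 50 mm tall, 5 mm wall, 0.25 kg
- tall_pot: bystander: loose terracotta pot, 117 mm across, 105 mm tall, origin under its centre
- dark_pot: bystander: loose grey pot, 101 mm across, 90 mm tall, origin under its centre
- small_pot: bystander: loose terracotta pot, 73 mm across, 65 mm tall, origin under its centre
- trowel: bystander: loose trowel lying along its x axis, 290 mm long, 28 mm high, 76 mm wide at the blade, origin on the bench near its middle
- weed_fork: bystander: loose three-tined hand fork lying along its x axis, 270 mm long, 26 mm high, origin on the bench near its middle
- seed_jar: bystander: loose seed jar, 52 mm across, 65 mm tall, origin under its centre, near the turntable's left
- dibber: bystander: loose wooden dibber lying along its x axis, 145 mm long, 24 mm high, origin on the bench near its middle, near the turntable's right
Things that resemble listed ones, but are neither listed nor needed, are in the scene too. What is shaped like the part that bears pan_center but green is not meant.

How it is judged (in metres and radians):
On the way, in this order (a step that is already met when the one before it is completed fails the run):
1. the turntable spins counter-clockwise by itself, faster than 0.7 rad/s, with nothing of the robot on it (contact force between each of the arm, the fingers and turntable below 0.05 N and velocity of joint turntable above 0.7 rad/s), for 0.2 s.
2. it has passed the pointer once and is running free (over 0.12 rad/s) towards it again (contact force between each of the arm, the fingers and turntable below 0.05 N and value of joint turntable above 10 rad and velocity of joint turntable above 0.12 rad/s), for 0.1 s.
3. a fingertip holds it stopped with the peg at the pointer, on the second or a later pass (contact force between the fingers and turntable above 0.5 N and horizontal distance between peg_top and mark below 0.02 m and value of joint turntable above 12 rad and velocity of joint turntable between -0.04 and 0.04 rad/s), for 0.3 s.
At the end, for the whole second after the job is handed in: The peg is within 20 mm (seen from above) of its place at the pointer, on the second or a later pass, the turntable at rest (under 0.04 rad/s) with a fingertip pressing on it (over 0.5 N), the pan still in the middle of it (within 30 mm) (all of step 3 and horizontal distance between pan_center and hub below 0.03 m and z of pan_center in the frame of hub below 0.033 m); the arm keeps its last pose, push and grip.
It fails at once if the turntable comes to rest away from the pointer after having passed it (value of joint turntable above 6.6 rad and not (horizontal distance between peg_top and mark below 0.02 m) and velocity of joint turntable between -0.04 and 0.04 rad/s).
It fails at once if the pan is lifted, tipped or pushed out of the middle (not (horizontal distance between pan_center and hub below 0.03 m and z of pan_center in the frame of hub below 0.033 m) or angle between pan_center's own z axis and vertical above 0.25 rad).
It fails at once if a bystander is disturbed (distance of any of tall_pot, dark_pot, small_pot, trowel, weed_fork, seed_jar, dibber from where it was at the start of the episode above 0.02 m).
It also fails if it takes over 64 s, if anything falls off the work surface, if the arm or the gripper's body presses on something with over 40 N, if the wrist force passes 120 N, or if a joint passes its speed limit or range.

## Working session

There is one attempt and no reset: what is moved stays moved. The work goes in short steps, Python scripts to look and compute and a tool call to move; the robot and the scene stay as the last step left them, time stands still between calls to the robot, and variables do not carry over. Pictures are saved under pics/ and viewed, on a budget of 10 in all, crops included, one or two more only if the job needs it, and the job is handed in when it is done.

Besides the shell and the picture viewer there is one more tool, called after "Call:" as a command line: name --argument value ..., lists and objects as JSON in quotes. drive_tool: Moves the arm, as the interface text tells. Its arguments: {"type":"object","properties":{"series":{"type":"string"},"grip_force":{"type":"number"}},"required":["series"]}

```bash
mkdir -p pics
cat > h.py <<'E'
import numpy as np, cv2
from scipy.spatial.transform import Rotation as R
from bench import readout, viewer, ticket, spotter
def cam(name):
    p=viewer.camera_params(name); K=np.array(p['mtx'],float)
    if name=='wrist': 
        o=readout.get_obs(); T=np.eye(4); T[:3,:3]=R.from_rotvec(o['tool_rot']).as_matrix(); T[:3,3]=o['eef_pos']
        W=T@np.array(p['T_tool_cam']); M=np.linalg.inv(W)
        r,t=M[:3,:3],M[:3,3]
    else: r=R.from_rotvec(np.ravel(p['rvec'])).as_matrix(); t=np.ravel(p['tvec'])
    return K,p['k1'],r,t
def proj(C,P):
    K,k,r,t=C; c=np.atleast_2d(P)@r.T+t; s=c[:,:2]/c[:,2:]; s=s*(1+k*(s**2).sum(1,keepdims=True))
    return s@K[:2,:2].T+K[:2,2]
def back(C,uv,z):
    K,k,r,t=C; u=(np.atleast_2d(uv)-K[:2,2])@np.linalg.inv(K[:2,:2]).T; s=u.copy()
    for _ in range(20): s=u/(1+k*(s**2).sum(1,keepdims=True))
    d=np.c_[s,np.ones(len(s))]@r; o=-r.T@t
    return o+d*((z-o[2])/d[:,2])[:,None]
E
python3 - <<'E'
from h import *
print(readout.get_obs())
for n in('top','side'):
    im=viewer.camera(n); cv2.imwrite(f'pics/{n}0.png',cv2.resize(im,(800,600)))
    C=cam(n)
    for t in('stand','turntable','peg_top','pan_center','seed_jar','dibber','tall_pot','dark_pot','small_pot','trowel','weed_fork'):
        for d in spotter.search_frame(n,t)[:3]:
            b=d['box']; c=[(b[0]+b[2])/2,(b[1]+b[3])/2]
            print(n,t,round(d['p'],2),np.round(b),np.round(back(C,c,60 if t in('turntable','stand','pan_center')else 98 if t=='peg_top' else 0)[0]))
E
```

```text
{'time': 0.0, 'joints': array([ 1.06882312,  0.52199797, -0.03634285,  1.59996205,  0.02118872,
        1.02111363, -0.11277162]), 'qvel': array([ 6.77702022e-05, -1.51891246e-03,  3.33885143e-04, -1.37592164e-03,
       -3.71044209e-04,  2.13887658e-04,  1.15150569e-03]), 'joint_efforts': array([-1.26303254e-03, -9.27120423e+01,  1.97871521e+00, -3.69935632e+01,
        1.77259266e-02,  8.21978407e-03, -8.19937031e-05]), 'eef_pos': array([ 261.39634798, -567.36038725,  230.75201074]), 'tool_rot': array([-3.06762596e+00, -6.72783799e-01,  4.61082636e-04]), 'force': array([-0.44166217, -0.33740557, -0.1143318 ]), 'moment': array([0.05722266, 0.01927909, 0.00680387]), 'gripper_width': 1.0068190062359739}
top stand 0.57 [204. 122. 289. 212.] [619.  60.  60.]
top peg_top 0.89 [204. 132. 286. 215.] [592.  60.  98.]
top pan_center 0.96 [200. 240. 226. 262.] [323. 168.  60.]
top pan_center 0.82 [318. 220. 347. 249.] [ 391. -247.   60.]
top pan_center 0.64 [316. 183. 345. 211.] [ 520. -237.   60.]
top seed_jar 0.67 [186. 135. 202. 152.] [710. 258.   0.]
top dibber 0.57 [286. 186. 306. 227.] 
[... 726 characters left out ...]
 pan_center 0.76 [277. 249. 309. 276.] [307. 178.  60.]
side seed_jar 0.55 [170. 226. 188. 248.] [722. 227.   0.]
side dibber 0.46 [268. 189. 299. 206.] [ 485. -125.    0.]
side tall_pot 0.7 [268. 119. 297. 147.] [ 682. -517.    0.]
side dark_pot 0.77 [134. 268. 167. 306.] [677. 436.  -0.]
side small_pot 0.69 [262. 276. 289. 307.] [323. 262.   0.]
side small_pot 0.41 [134. 268. 167. 305.] [677. 434.   0.]
side small_pot 0.4 [212. 188. 242. 214.] [670.  -6.   0.]
side trowel 0.8 [174. 305. 258. 381.] [393. 490.   0.]
side trowel 0.43 [188. 179. 271. 240.] [636.  30.   0.]
side weed_fork 0.53 [307. 148. 368. 162.] [ 393. -476.    0.]
side weed_fork 0.4 [270. 117. 297. 148.] [ 680. -519.   -0.]
```

Run:
```python
import cv2
a=cv2.imread('pics/top0.png'); s=800/512
c=a[int(95*s):int(285*s),int(160*s):int(360*s)]
# true-scale crop from orig coordinates cols160-360 rows95-285
cv2.imwrite('pics/topc.png',cv2.resize(c,(630,598),interpolation=cv2.INTER_CUBIC))
```

```text
(no output)
```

View pics/topc.png

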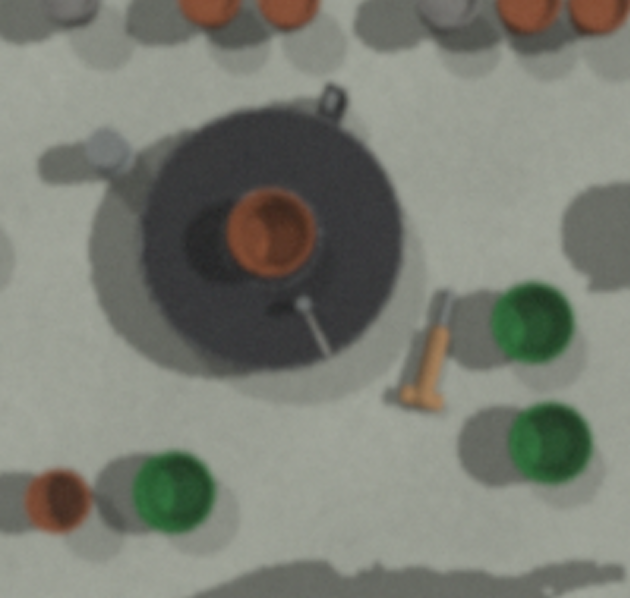

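View pics/side0.png

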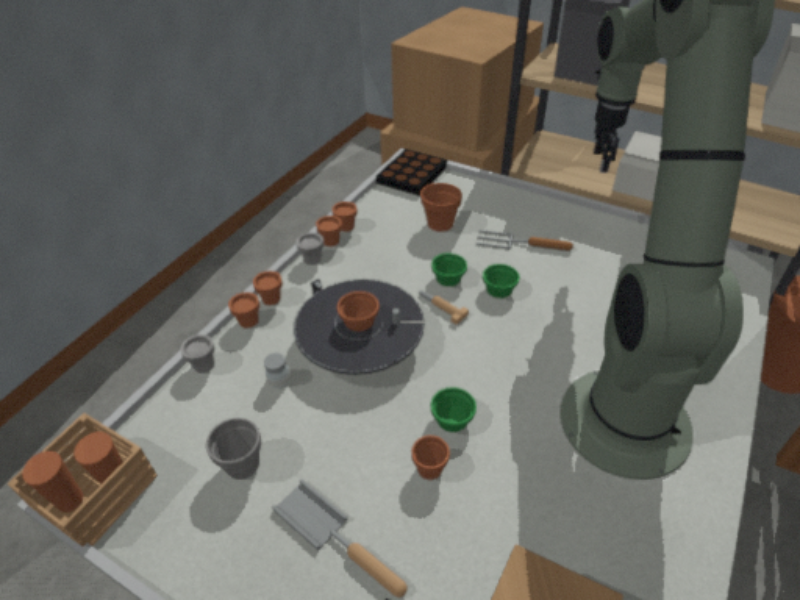

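The top crop shows the disc centred at crop (272,238), the pointer at (332,103), the peg at (304,302) with its pale line running out to (329,355), and the terracotta pan on the disc. The green pans are look-alikes, away from the turntable. The jar is at (108,150) and the dibber at (428,350).

Run:
```python
from h import *
from scipy.optimize import least_squares
im=cv2.resize(cv2.imread('pics/top0.png'),(512,384))
C=cam('top')
g=im.max(2); m=((g<85)).astype(np.uint8); m=m[:, :]
n,l,st,ce=cv2.connectedComponentsWithStats(cv2.morphologyEx(m,cv2.MORPH_OPEN,np.ones((5,5))))
i=l[190,246-15] if l[190,231] else 0
print(st[i]); 
cs,_=cv2.findContours((l==i).astype(np.uint8),0,1); c=max(cs,key=cv2.contourArea)[:,0]
P=back(C,c,62)
f=least_squares(lambda q:np.hypot(P[:,0]-q[0],P[:,1]-q[1])-q[2],[600,60,150],loss='soft_l1',f_scale=2).x; print('disc',f)
o=lambda x,y:[x/3.15+160,y/3.15+95]
pt=back(C,o(332,93),62)[0]; pt2=back(C,o(334,112),62)[0]
peg=back(C,o(304,302),98)[0]; le=back(C,o(329,355),62)[0]
print(pt,pt2,peg,le)
for p in(pt,pt2,peg,le): d=p[:2]-f[:2]; print(np.hypot(*d),np.degrees(np.arctan2(d[1],d[0])))
for nm,uv,z in(('jar',(108,150),65),('dib1',(450,292),15),('dib2',(420,400),15),('green3',(175,490),50),('g1',(533,322),50),('g2',(550,443),50)): print(nm,back(C,o(*uv),z)[0])
K,k,r,t=C; print('campos',-r.T@t)
```

```text
[ 204  129   83   84 4804]
disc [609.07343221  64.60474624 144.88623043]
[771.19541057  -4.08085873  62.        ] [749.74323568  -6.8538156   62.        ] [533.29389589  20.58894861  98.        ] [477.27748202  -7.98851999  62.        ]
176.0717132184295 -22.960732313302948
157.77933852814158 -26.93001968626644
87.63520164332694 -149.8502598240658
150.4657927540503 -151.15400791501366
jar [700.5002869  245.17170464  65.        ]
dib1 [ 554.11835376 -145.25649029   15.        ]
dib2 [ 429.4108035  -113.43115048   15.        ]
green3 [322.66899521 160.00965423  50.        ]
g1 [ 520.1950223  -234.96949998   50.        ]
g2 [ 386.05114403 -255.88692582   50.        ]
campos [ 449.47090814   -5.41735657 1438.61606668]
```

Call:
drive_tool --series "1 0 0 0 0 0 8.2; 1 0 0 0 0 0 8.2; 1 0 0 0 0 0 8.2; 1 2.5 -5 0 0 0 0; 1 2.5 -5 0 0 0 0; 1 2.5 -5 0 0 0 0; 1 2.5 -5 0 0 0 0; 1 2 -5 0 0 0 0; 1 2 -5 0 0 0 0; 1 2 -5 0 0 0 0" --grip_force 20

```text
time: 2.45
eef_pos: [421.2, -215.6, 231.5]
tool_rot: [3.141, 0.004, 0.001]
force: [1.5, -0.7, -0.1]
gripper_width: 0.001
```

Call:
drive_tool --series "1 0.5 -5 -0.5 0 0 0; 1 0.5 -5 -0.5 0 0 0; 1 0.5 -5 -0.5 0 0 0; 1 0.5 -5 -0.5 0 0 0; 1 0.5 -4 -0.5 0 0 0; 1 0.5 -4 0 0 0 0; 1 0 0 0 0 0 0; 1 0 0 0 0 0 0; 1 0 0 0 0 0 0; 1 0 0 0 0 0 0"

```text
time: 3.7
eef_pos: [450.0, 62.1, 256.3]
tool_rot: [3.141, 0.002, 0.0]
force: [-0.3, 0.1, -0.2]
gripper_width: 0.001
```

Run:
```python
from h import *
o=readout.get_obs(); print(o['time'],o['eef_pos'],R.from_rotvec(o['tool_rot']).as_matrix().round(3),o['joints'],o['force'],o['gripper_width'])
C=cam('wrist'); im=viewer.camera('wrist'); cv2.imwrite('pics/w1.png',im)
print(viewer.camera_params('wrist')['T_tool_cam'])
hub=np.array([609,64,62.])
a=np.radians(np.arange(0,360,10)); ring=hub+150*np.c_[np.cos(a),np.sin(a),0*a]
big=cv2.resize(im,(800,600))
for p in proj(C,ring)*800/512: cv2.circle(big,tuple(int(v) for v in p),2,(0,255,255),-1)
ang=np.radians(-24.)
for p in proj(C,[hub+[176*np.cos(ang),176*np.sin(ang),0], [535,22,98.]])*800/512: cv2.circle(big,tuple(int(v) for v in p),3,(0,0,255),-1)
cv2.imwrite('pics/w1o.png',big)
im=viewer.camera('top')
C=cam('top'); big=cv2.resize(im[90:285,170:330],(640,780),interpolation=cv2.INTER_CUBIC)
q=[hub+[176*np.cos(ang),176*np.sin(ang),0], [535,22,98.],hub+[150*np.cos(np.radians(-150.5)),150*np.sin(np.radians(-150.5)),0]]
for p in list((proj(C,ring)-[170,90])*4)+list((proj(C,q)-[170,90])*4): cv2.circle(big,tuple(int(v) for v in p),2,(0,255,255),-1)
cv2.imwrite('pics/t1o.png',big[:600])
```

```text
3.7 [450.03508931  62.11704461 256.34533723] [[ 1.     0.001  0.   ]
 [ 0.001 -1.    -0.   ]
 [ 0.     0.    -1.   ]] [-0.07599471  0.2252743  -0.22568858  1.98993035  0.06241774  0.93282747
 -1.90300027] [-0.33334412  0.14836665 -0.22156202] 0.0014678273725212867
[[-6.56163636e-04 -9.51339803e-01 -3.08143065e-01  8.03359816e+01]
 [ 9.99999734e-01 -7.22012916e-04  9.96815024e-05  1.59091950e-01]
 [-3.17314254e-04 -3.08142918e-01  9.51340024e-01 -1.42884102e+02]
 [ 0.00000000e+00  0.00000000e+00  0.00000000e+00  1.00000000e+00]]
```

View pics/w1o.png

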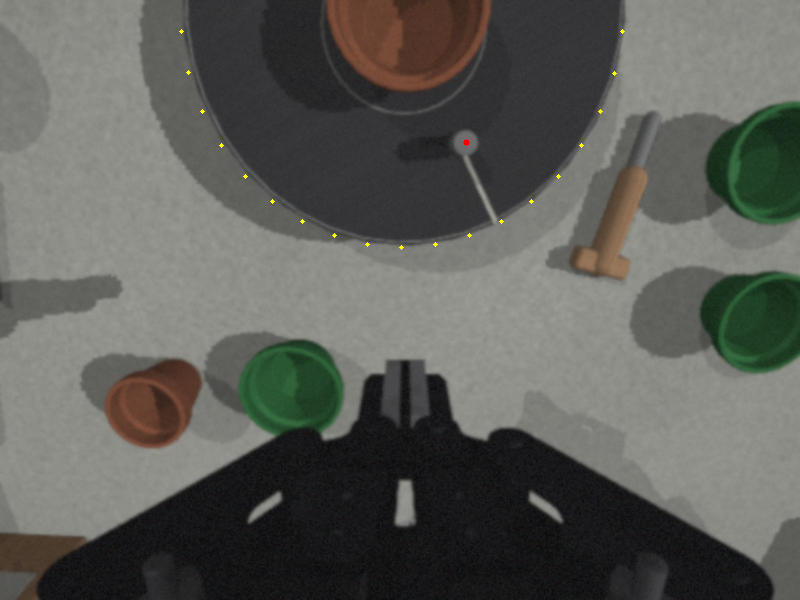

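View pics/t1o.png

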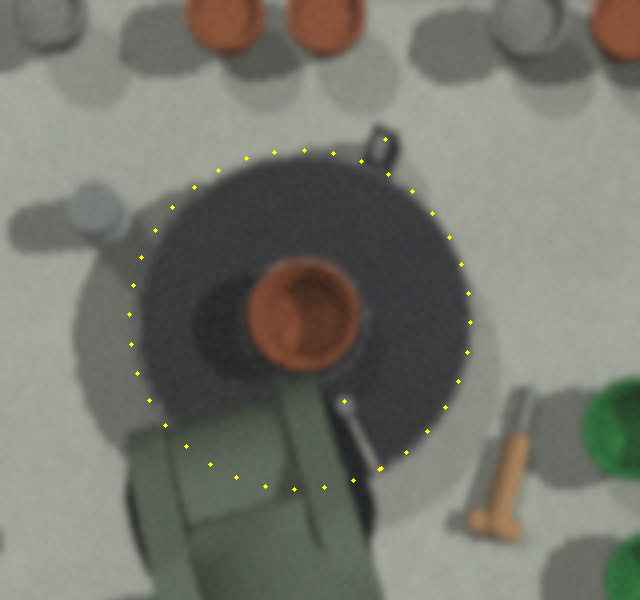

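The hub is at about (610,61) and the peg at (535,22), r = 85 mm as given. Next I go down behind the peg, clockwise of it.

Call:
drive_tool --series "1 2.6 0 0 0 0 0; 1 2.6 0 0 0 0 0; 1 0 0 5 0 0 0; 1 0 0 5 0 0 0; 1 0 0 4 0 0 0; 1 0 0 2.8 0 0 0; 1 0 0 1 0 0 0; 1 0 0 0 0 0 0; 1 0 0 0 0 0 0; 1 0 0 0 0 0 0"

```text
time: 5.05
eef_pos: [502.5, 63.0, 79.2]
tool_rot: [-3.141, -0.004, -0.002]
force: [-0.4, -0.0, -0.0]
gripper_width: -0.0
```

```bash
cat >> h.py <<'E'
HUB=np.array([610.5,61,62.])
def polar(C,im,rs=np.arange(104,147,2),hub=HUB):
    """brightness along the ring by world angle (deg), mean over r, with local median removed"""
    A=np.radians(np.arange(0,360,1.)); 
    P=np.array([[hub+[r*np.cos(a),r*np.sin(a),0] for a in A] for r in rs]).reshape(-1,3)
    uv=proj(C,P).astype(np.float32); g=im.max(2).astype(np.float32)
    v=cv2.remap(g,uv[:,0].reshape(len(rs),-1),uv[:,1].reshape(len(rs),-1),cv2.INTER_LINEAR)
    dark=np.where(v>0,v,np.nan)
    from scipy.ndimage import median_filter
    w=v-np.array([median_filter(x,size=21,mode='wrap') for x in v])
    return np.median(w,0), v
E
python3 - <<'E'
from h import *
from scipy.optimize import least_squares
o=readout.get_obs(); print(o['time'],o['eef_pos'],o['force'])
C=cam('top'); im=viewer.camera('top')
for hub in ([609,64,62.],[610.5,61,62.],[611,59,62]):
    s,v=polar(C,im,hub=np.array(hub)); i=np.argsort(-s)[:4]; print(hub,i-360,s[i])
# hub refine: rim edge = darkest->bright along rays, on right/top side unobstructed & left shadowed
uv=(np.array([[383,138],[380,148],[380,165]]))/4+[170,90]
for p in back(C,uv,62): d=p-HUB; print(p,np.hypot(*d[:2]),np.degrees(np.arctan2(d[1],d[0])))
b=cv2.resize(im[90:285,170:330],(640,780),interpolation=cv2.INTER_CUBIC)
A=np.radians(np.arange(0,360,10))
for p in (proj(C,HUB+150*np.c_[np.cos(A),np.sin(A),0*A])-[170,90])*4: cv2.circle(b,tuple(int(x) for x in p),2,(0,255,255),-1)
w=viewer.camera('wrist'); cv2.imwrite('pics/c2.png',np.hstack([cv2.resize(b[:600],(400,375)),cv2.resize(w,(400,375))]))
E
```

```text
5.05 [502.54791438  62.95172863  79.21398983] [-0.37663673 -0.01585946 -0.03136481]
[609, 64, 62.0] [-219 -220 -218 -221] [7.5961914 6.1191406 5.6884766 4.5195312]
[610.5, 61, 62.0] [-221 -220 -222 -153] [5.349121  5.321289  3.8173828 3.4174805]
[611, 59, 62] [-221 -222 -154 -153] [4.4907227 4.203125  3.2871094 2.2421875]
[771.30702966  -5.32643915  62.        ] 173.9485479053813 -22.41418026350916
[762.33527647  -2.89766001  62.        ] 164.73269905112713 -22.82308141972593
[747.19054389  -3.27270528  62.        ] 151.04729535090306 -25.183188209149623
```

View pics/c2.png

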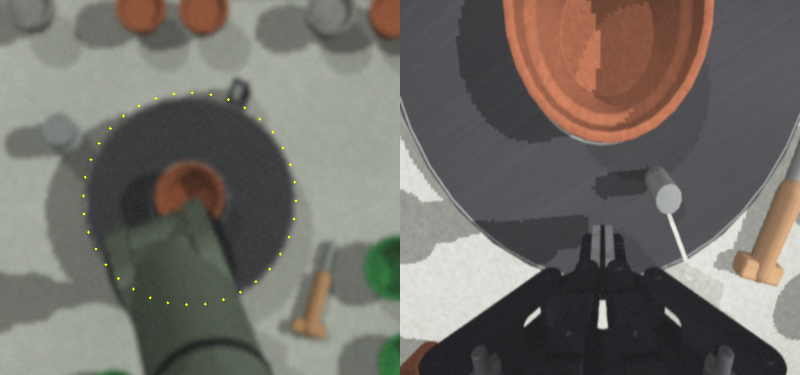

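Call:
drive_tool --series "1 0.22 0.45 0 0 0 0; 1 0.45 0.9 0 0 0 0; 1 0.66 1.33 0 0 0 0; 1 0.66 1.33 0 0 0 0; 1 0.66 1.33 0 0 0 0; 1 0.2 0.3 -0.5 0 0 0; 1 0 0 -2 0 0 0; 1 0 0 -2.5 0 0 0; 1 -0.5 0 0 0 0 0; 1 0 0 0 0 0 0"

```text
time: 6.4
eef_pos: [525.2, 6.6, 128.1]
tool_rot: [3.142, 0.004, -0.001]
force: [-0.7, -0.2, 0.2]
gripper_width: 0.003
```

```bash
cat > m.py <<'E'
from h import *
import sys
def shot(n):
    C=cam(n); t=readout.get_obs()['time']; im=viewer.camera(n); s,v=polar(C,im); i=np.argsort(-s)[:3]
    return t,[(int(k),round(float(s[k]),1)) for k in i],im
if __name__=='__main__':
    o=readout.get_obs(); print(o['time'],o['eef_pos'].round(1))
    for j in range(int(sys.argv[1])):
        for n in('top','wrist'):
            t,l,im=shot(n); print(n,round(t,3),l)
            cv2.imwrite(f'pics/s_{n}_{t:.2f}.png',im)
E
python3 m.py 3
```

```text
6.4 [525.2   6.6 128.1]
top 6.4 [(288, 37.3), (287, 36.3), (289, 29.3)]
wrist 6.45 [(293, 145.0), (294, 54.9), (201, 14.3)]
top 6.5 [(297, 47.4), (296, 44.7), (298, 39.8)]
wrist 6.55 [(201, 14.1), (202, 5.9), (200, 2.8)]
top 6.6 [(306, 41.8), (307, 38.4), (305, 36.2)]
wrist 6.65 [(201, 12.8), (202, 4.9), (208, 2.3)]
```

Call:
drive_tool --series "1 -1.2 -1.8 0 0 0 0; 1 -1.2 -1.8 0 0 0 0; 1 -1.25 -1.85 0 0 0 0; 1 0 0 0 0 0 0; 1 0 0 2 0 0 0; 1 0 0 2 0 0 0; 1 0 0 1.2 0 0 0; 1 0 0 0.6 0 0 0; 1 0 0 0 0 0 0; 1 0 0 0 0 0 0"

```text
time: 7.95
eef_pos: [489.3, 61.0, 70.8]
tool_rot: [-3.141, -0.004, -0.001]
force: [-0.6, -0.5, -0.0]
gripper_width: -0.001
```

```bash
python3 m.py 5
```

```text
7.95 [489.3  61.   70.8]
top 7.95 [(64, 44.9), (65, 41.2), (63, 36.1)]
wrist 8.0 [(178, 35.5), (177, 32.6), (182, 31.6)]
top 8.05 [(72, 42.2), (73, 42.0), (71, 35.8)]
wrist 8.1 [(178, 36.7), (177, 33.6), (182, 30.6)]
top 8.15 [(80, 43.0), (81, 41.8), (79, 34.1)]
wrist 8.2 [(177, 40.1), (178, 39.0), (182, 30.6)]
top 8.25 [(88, 23.4), (89, 22.4), (87, 18.0)]
wrist 8.3 [(177, 39.7), (178, 37.8), (182, 31.5)]
top 8.35 [(97, 15.8), (96, 14.2), (98, 10.8)]
wrist 8.4 [(177, 39.6), (178, 37.7), (100, 36.4)]
```

Call:
drive_tool --series "1 0 0 0 0 0 0; 1 0 0 0.2 0 0 0; 1 0 0 0.2 0 0 0; 1 0 0 0 0 0 0; 1 0 0 0 0 0 0; 1 0 0 0 0 0 0; 1 0 0 0 0 0 0; 1 0 0 0 0 0 0; 1 0 0 0 0 0 0; 1 0 0 0 0 0 0"

```text
time: 9.7
eef_pos: [489.0, 61.0, 66.3]
tool_rot: [-3.142, -0.004, 0.0]
force: [0.2, -0.1, 0.1]
gripper_width: 0.002
```

Call:
drive_tool --series "1 0 0 0 0 0 0; 1 0 0 0 0 0 0; 1 0 0 0 0 0 0; 1 0 0 0 0 0 0; 1 0 0 0 0 0 0; 1 0 0 0 0 0 0; 1 0 0 0 0 0 0; 1 0 0 0 0 0 0; 1 0 0 0 0 0 0; 1 0 0 0 0 0 0"

```text
time: 10.95
eef_pos: [489.0, 61.0, 66.3]
tool_rot: [-3.142, -0.004, 0.0]
force: [-0.2, -0.3, -0.2]
gripper_width: -0.0
```

```bash
python3 m.py 3; ls pics | tail -3
```

```text
10.95 [489.   61.   66.3]
top 10.95 [(286, 43.2), (287, 38.3), (285, 38.2)]
wrist 11.0 [(178, 36.0), (182, 32.0), (177, 28.7)]
top 11.05 [(293, 48.4), (292, 43.0), (294, 41.9)]
wrist 11.1 [(178, 36.7), (182, 32.1), (177, 29.4)]
top 11.15 [(300, 46.6), (299, 45.0), (301, 35.6)]
wrist 11.2 [(178, 36.9), (182, 31.8), (177, 27.8)]
topc.png
w1.png
w1o.png
```

Run:
```python
from m import *
ims=[]
for j in range(11):
    t,l,im=shot('top'); print(round(t,3),l)
    ims.append(cv2.resize(im[105:225,195:300],(260,297),interpolation=cv2.INTER_CUBIC))
cv2.imwrite('pics/pass.png',np.vstack([np.hstack(ims[6:9]),np.hstack(ims[8:11])]))
```

```text
11.25 [(306, 44.7), (307, 43.0), (305, 36.7)]
11.3 [(310, 42.0), (309, 39.3), (311, 34.0)]
11.35 [(313, 42.1), (314, 36.0), (312, 35.3)]
11.4 [(316, 45.3), (317, 44.0), (315, 35.9)]
11.45 [(320, 46.3), (319, 42.3), (321, 38.3)]
11.5 [(323, 44.5), (322, 39.7), (324, 38.3)]
11.55 [(326, 42.7), (327, 41.1), (325, 35.2)]
11.6 [(330, 43.2), (329, 43.0), (331, 33.3)]
11.65 [(333, 45.8), (332, 41.9), (334, 38.1)]
11.7 [(336, 44.1), (337, 40.0), (335, 39.8)]
11.75 [(339, 45.0), (340, 42.2), (338, 36.2)]
```

View pics/pass.png

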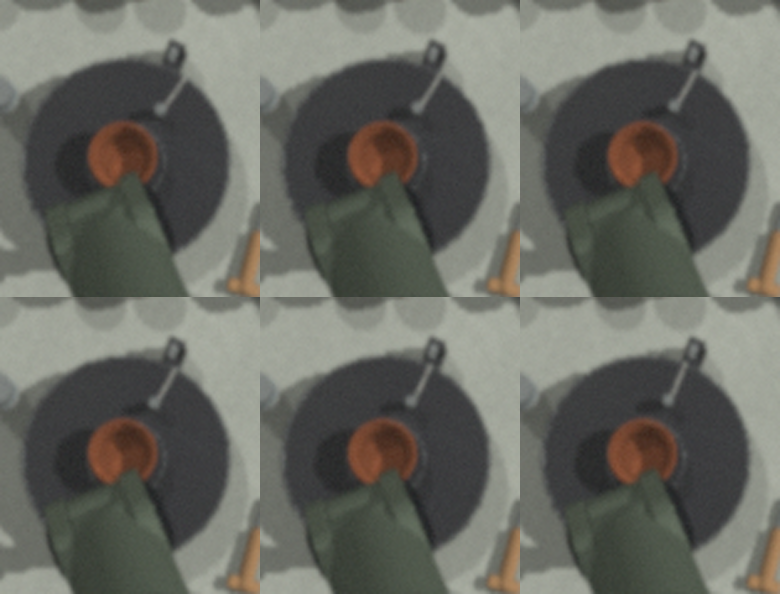

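The frames show the peg's line meeting the pointer at about 336°. It ran at about 1.15 rad/s there, so I'll brake on the third pass, where it is slower.

Call:
drive_tool --series "1 0 0 0 0 0 0; 1 0 0 0 0 0 0; 1 0 0 0 0 0 0; 1 0 0 0 0 0 0; 1 0 0 0 0 0 0; 1 0 0 0 0 0 0; 1 0 0 0 0 0 0; 1 0 0 0 0 0 0; 1 0 0 0 0 0 0; 1 0 0 0 0 0 0"

```text
time: 13.05
eef_pos: [489.0, 61.0, 66.3]
tool_rot: [-3.142, -0.004, 0.0]
force: [-0.5, -0.4, 0.3]
gripper_width: 0.001
```

Call:
drive_tool --series "1 0 0 0 0 0 0; 1 0 0 0 0 0 0; 1 0 0 0 0 0 0; 1 0 0 0 0 0 0; 1 0 0 0 0 0 0; 1 0 0 0 0 0 0; 1 0 0 0 0 0 0; 1 0 0 0 0 0 0; 1 0 0 0 0 0 0; 1 0 0 0 0 0 0"

```text
time: 14.3
eef_pos: [489.0, 61.0, 66.3]
tool_rot: [-3.142, -0.004, 0.0]
force: [-0.0, -0.1, 0.8]
gripper_width: 0.001
```

Call:
drive_tool --series "1 0 0 0 0 0 0; 1 0 0 0 0 0 0; 1 0 0 0 0 0 0; 1 0 0 0 0 0 0; 1 0 0 0 0 0 0; 1 0 0 0 0 0 0; 1 0 0 0 0 0 0; 1 0 0 0 0 0 0; 1 0 0 0 0 0 0; 1 0 0 0 0 0 0"

```text
time: 15.55
eef_pos: [489.0, 61.0, 66.3]
tool_rot: [-3.142, -0.004, 0.0]
force: [0.0, -0.4, -0.5]
gripper_width: 0.002
```

Call:
drive_tool --series "1 0 0 0 0 0 0; 1 0 0 0 0 0 0; 1 0 0 0 0 0 0; 1 0 0 0 0 0 0; 1 0 0 0 0 0 0; 1 0 0 0 0 0 0; 1 0 0 0 0 0 0; 1 0 0 0 0 0 0; 1 0 0 0 0 0 0; 1 0 0 0 0 0 0"

```text
time: 16.8
eef_pos: [489.0, 61.0, 66.3]
tool_rot: [-3.142, -0.004, -0.0]
force: [-0.7, 0.2, 0.0]
gripper_width: 0.006
```

Run:
```python
from m import *
T=[]
for j in range(7):
    t,l,im=shot('top'); print(round(t,3),l); T.append((t,l[0][0]))
T=np.array(T); print(np.polyfit(T[:,0]-T[-1,0],T[:,1],1)); o=readout.get_obs(); print(o['time'],o['eef_pos'])
```

```text
16.8 [(246, 44.6), (245, 44.0), (247, 35.0)]
16.85 [(248, 42.7), (247, 40.8), (249, 35.1)]
16.9 [(250, 45.5), (249, 40.5), (251, 40.4)]
16.95 [(252, 46.2), (253, 40.9), (251, 39.9)]
17.0 [(254, 46.2), (255, 44.7), (253, 38.4)]
17.05 [(257, 42.6), (256, 41.5), (258, 33.4)]
17.1 [(259, 45.9), (258, 43.8), (260, 37.5)]
[ 43.57142857 258.82142857]
17.15 [489.02697547  61.00442449  66.29691329]
```

Call:
drive_tool --series "1 0 0 0 0 0 0; 1 0 0 0 0 0 0; 1 0 0 0 0 0 0; 1 0 0 0 0 0 0; 1 0 0 0 0 0 0; 1 0 0 0 0 0 0; 1 0 0 0 0 0 0; 1 0 0 0 0 0 0; 1 0 0 0 0 0 0; 1 0 0 0 0 0 0"

```text
time: 18.4
eef_pos: [489.0, 61.0, 66.3]
tool_rot: [-3.142, -0.004, -0.0]
force: [0.6, 0.3, 0.5]
gripper_width: 0.001
```

Run:
```python
from m import *
for j in range(2):
    t,l,im=shot('top'); print(round(t,3),l)
o=readout.get_obs(); print(o['time'],o['eef_pos'])
```

```text
18.4 [(312, 41.9), (313, 39.3), (311, 33.6)]
18.45 [(314, 38.1), (315, 35.2), (313, 31.2)]
18.5 [489.02411379  61.01849294  66.29761281]
```

Call:
drive_tool --series "1 0 0 0 0 0 0; 1 0 0 0 0 0 0; 1 0 0 0.6 0 0 0; 1 0 0 0 0 0 0; 1 0 0 0 0 0 0; 1 0 0 0 0 0 0; 1 0 0 0 0 0 0; 1 0 0 0 0 0 0; 1 0 0 0 0 0 0; 1 0 0 0 0 0 0"

```text
time: 19.75
eef_pos: [489.1, 61.0, 60.4]
tool_rot: [-3.142, -0.004, -0.0]
force: [2.9, -0.1, 2.5]
gripper_width: -0.005
```

Run:
```python
from m import *
for j in range(3):
    t,l,im=shot('top'); print(round(t,3),l)
o=readout.get_obs(); print(o['time'],o['eef_pos'],o['force'])
cv2.imwrite('pics/end.png',cv2.resize(im[105:225,195:300],(525,600),interpolation=cv2.INTER_CUBIC))
```

```text
19.75 [(330, 45.3), (331, 41.4), (329, 38.1)]
19.8 [(330, 44.1), (331, 40.8), (329, 38.0)]
19.85 [(330, 45.0), (331, 42.1), (329, 38.5)]
19.9 [489.10157468  61.01219441  60.32508059] [1.96152952 0.57126508 2.24486556]
```

View pics/end.png

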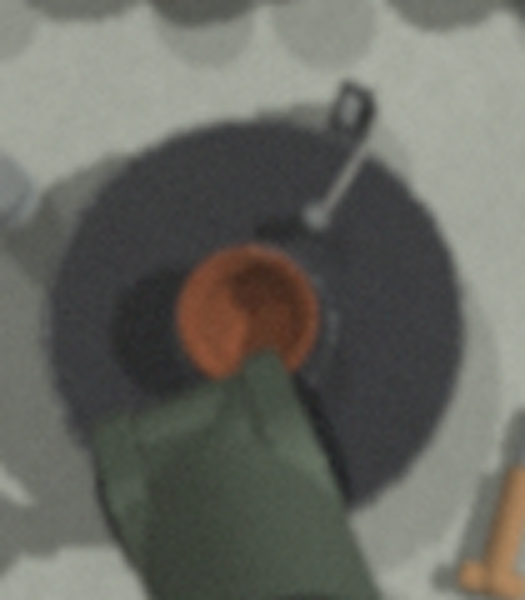

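```bash
python3 -c "
from bench import ticket; print(ticket.job_done())"
```

```text
the job is handed in; nothing more can be done
None
```

I flicked the peg counter-clockwise with the shut fingers. The disc ran free at about 1.6 rad/s, passed the pointer twice, and I braked it on the third pass from about 0.65 rad/s. The fingertip pressed on the bare band about 122 mm from the axis and is still holding there. The job is handed in; no verdict was reported.

- **Peg position:** the peg's line stands steady at 330° in three pictures, 0.1 s in all. I measured the pointer at about 336–337°, so the peg is about 9–10 mm short of its mark, and the limit is 20 mm.
- **Press:** the wrist force reads about 2.2–2.5 N upward, with noise of about 0.5 N, against the required 0.5 N.
- **Pan and bystanders:** the last picture was a crop round the disc, and the pan looks still in the middle. I steered clear of the bystanders, but I did not check each one again at the end.

No check failed. The brake took hold a few degrees earlier than I had planned.

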